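# Close the sample chamber's cover crosswise

### The job

Close the sample chamber: tighten the four blue-headed screws of its clear cover clockwise in two rounds, in each round doing two opposite corners first and then the other two. In the first round turn each screw only about an eighth of a turn (45 degrees); in the second turn each until you feel it come firmly home on the hard seat, so that the cover is clamped flat at all four corners. Keep the cover nearly level all the time, do not overtighten or lean on it, and leave the other things where they are.

Things in the scene. Friction and masses are not known exactly. Their poses are not given: they have to be found in the camera images.
- chamber: grey-and-metal square sample chamber, bolted down. Origin under the centre of its base, at counter height; z up, x away from the robot and y to its left at yaw 0. Foot 96 mm square; metal flange on top 132 mm square, upper face at z = 110 mm. The four screws stand at x, y = +-46 mm
- flange (a point): centre of the flange's upper face, chamber axes. On it, right under each screw, stands a round steel seat button, the cover's hard stop: tops 4 mm above the flange, but up to 1.4 mm more or less from chamber to chamber (all four alike), so home must be felt. A springy black gasket (1 N per mm at each corner) holds the cover up, 4.0 to 6.8 mm above the buttons at the start
- cover_mid (a point): centre of the clear plastic cover, 118 x 118 x 8 mm, 0.45 kg, half-way through its thickness; z is normal to it. It lies loose and level on the gasket at the start, under the collars of the four screws, its top about 127 mm above the counter; four steel tabs guide its edges (1.7 mm play)
- cover: the same clear cover; origin at the centre of its underside
- head_fl (a point): centre of the blue bar-shaped head of the front left (near the robot, to its left) screw (at chamber yaw 0). The bar is 36 mm long (x of this point), 10 mm thick (y) and 22 mm high; its foot is 20 mm above the collar that bears on the cover. z is up, along the screw's axis. The head leads the screw by a torsion spring (2.5 N m per rad) and floats 7 mm up and down on its spindle (0.3 N per mm)
- turn_fl (a joint): turn of the front left (near the robot, to its left) screw, rad, grows clockwise seen from above (tightening). Starts at 0 to 0.2; meets the cover at about 0.2, the hard seat at 1.2 to 1.9. Sinks 4 mm per rad; stays where left. Turning it takes about 0.25 N m free, up to 0.3 against the gasket; on the seat torque climbs 0.55 N m per rad of head: 0.4 N m (35 N of clamp force) is right, below 0.31 (12 N) too loose, above 0.48 (55 N) the cover cracks
- screw_fl: the front left (near the robot, to its left) screw; origin on its axis at the underside of its collar (17 mm across), 31 mm below the centre of the head. A screw tightened while the cover is tilted loses up to 12 N of clamp force as the others pull the cover flat
- head_fr (a point): centre of the blue bar-shaped head of the front right (near the robot, to its right) screw (at chamber yaw 0). The bar is 36 mm long (x of this point), 10 mm thick (y) and 22 mm high; its foot is 20 mm above the collar that bears on the cover. z is up, along the screw's axis. The head leads the screw by a torsion spring (2.5 N m per rad) and floats 7 mm up and down on its spindle (0.3 N per mm)
- turn_fr (a joint): turn of the front right (near the robot, to its right) screw, rad, grows clockwise seen from above (tightening). Starts at 0 to 0.2; meets the cover at about 0.2, the hard seat at 1.2 to 1.9. Sinks 4 mm per rad; stays where left. Turning it takes about 0.25 N m free, up to 0.3 against the gasket; on the seat torque climbs 0.55 N m per rad of head: 0.4 N m (35 N of clamp force) is right, below 0.31 (12 N) too loose, above 0.48 (55 N) the cover cracks
- screw_fr: the front right (near the robot, to its right) screw; origin on its axis at the underside of its collar (17 mm across), 31 mm below the centre of the head. A screw tightened while the cover is tilted loses up to 12 N of clamp force as the others pull the cover flat
- head_bl (a point): centre of the blue bar-shaped head of the back left screw (at chamber yaw 0). The bar is 36 mm long (x of this point), 10 mm thick (y) and 22 mm high; its foot is 20 mm above the collar that bears on the cover. z is up, along the screw's axis. The head leads the screw by a torsion spring (2.5 N m per rad) and floats 7 mm up and down on its spindle (0.3 N per mm)
- turn_bl (a joint): turn of the back left screw, rad, grows clockwise seen from above (tightening). Starts at 0 to 0.2; meets the cover at about 0.2, the hard seat at 1.2 to 1.9. Sinks 4 mm per rad; stays where left. Turning it takes about 0.25 N m free, up to 0.3 against the gasket; on the seat torque climbs 0.55 N m per rad of head: 0.4 N m (35 N of clamp force) is right, below 0.31 (12 N) too loose, above 0.48 (55 N) the cover cracks
- screw_bl: the back left screw; origin on its axis at the underside of its collar (17 mm across), 31 mm below the centre of the head. A screw tightened while the cover is tilted loses up to 12 N of clamp force as the others pull the cover flat
- head_br (a point): centre of the blue bar-shaped head of the back right screw (at chamber yaw 0). The bar is 36 mm long (x of this point), 10 mm thick (y) and 22 mm high; its foot is 20 mm above the collar that bears on the cover. z is up, along the screw's axis. The head leads the screw by a torsion spring (2.5 N m per rad) and floats 7 mm up and down on its spindle (0.3 N per mm)
- turn_br (a joint): turn of the back right screw, rad, grows clockwise seen from above (tightening). Starts at 0 to 0.2; meets the cover at about 0.2, the hard seat at 1.2 to 1.9. Sinks 4 mm per rad; stays where left. Turning it takes about 0.25 N m free, up to 0.3 against the gasket; on the seat torque climbs 0.55 N m per rad of head: 0.4 N m (35 N of clamp force) is right, below 0.31 (12 N) too loose, above 0.48 (55 N) the cover cracks
- screw_br: the back right screw; origin on its axis at the underside of its collar (17 mm across), 31 mm below the centre of the head. A screw tightened while the cover is tilted loses up to 12 N of clamp force as the others pull the cover flat
- bottle: media bottle with a pale cap, 45 mm across, 98 mm tall; origin under its centre; a bystander, to be left alone
- oil: small amber dropper bottle with a black cap, 33 mm across, 78 mm tall; origin under its centre; a bystander, to be left alone
- timer1: light grey countdown timer, 32 x 66 x 55 mm; origin under its centre; a bystander, to be left alone
- pen: red-capped marker pen lying down, 133 mm long; origin under its centre; a bystander, to be left alone

How it is judged:
By the outcome, as a careful person would: the job done as asked, in the order asked, and still so for the second after the job is handed in, with the robot touching nothing.
It also fails if it takes over 72 s, if anything falls off the work surface, if the arm or the gripper's body presses on something with over 40 N, if the wrist force passes 120 N, or if a joint passes its speed limit or range.

### The arm

A 7-joint arm with a two-finger parallel gripper is mounted at the origin on a cart in front of the work surface, level with it; the furniture and walls round the work are solid. World frame = base frame: x ahead of the robot, y to its left, z up, the work surface at z = 0. Lengths are in m, angles in rad, forces in N, time in s.
With the tool pointing down it reaches from about 0.425 to 0.925 m from the base axis. Payload 6.8 kg.
Tool frame: the origin (TCP) lies at the very end of the fingers, on their centre line; the grasp point (between the pads) lies 19 mm behind it; z points along the fingers, y is the line along which they close (so a half turn about z gives the same grasp; the last joint's range is limited). The gripper opens to 85 mm and grips with 20 to 120 N. Pads are 22 mm wide; open, the fingers measure 114 mm over their backs; the gripper's body (76 mm by 85 mm) begins 54 mm behind the grasp point. The pads swing forward as they close: fully open they stand 13 mm farther back than shut.
Start: joints at [1.04, 0.477, 0.022, 1.555, -0.011, 1.109, -0.083], TCP at [0.277, -0.616, 0.231] pointing down, gripper open.
Joint ranges: [-2.96, 2.96], [-0.34, 2.1], [-1.41, 1.46], [0.24, 2.44], [-1.37, 4.51], [0.17, 1.92], [-2.96, 2.96]. Speed limits (rad/s): [2.39, 2.39, 3.14, 3.14, 3.14, 3.14, 3.14].

### API

Orientations are given as a unit quaternion [w, x, y, z].
In Python, from station import get_obs, read_camera, hand_in gives the robot as it stands.
- The arm moves only by the tool arm_command, never from a script. Its argument "commands" is one flat list of numbers, 7 for each row, row after row: the shift along the tool's x, y, z in m, then the turn, a rotation vector about the tool's x, y, z in degrees, then the opening, from 0 (shut) to 1 (fully open). In form: [tx, ty, tz, rx, ry, rz, fingers, tx, ty, tz, rx, ry, rz, fingers, ...]. A call has 1 to 8 rows; each row is the pose to reach, as a shift and turn from the pose commanded when the call began, along the tool's axes at that moment; what a row does not reach only later rows make up. A row lasts 1/10 s, in which the tool goes at most 50 mm and 8.59 degrees, less where a joint would pass 70% of its speed; a pose out of reach is approached as far as the arm can. A call with a gripper value outside its range is refused whole. The fingers move at their own pace and stop on an object; "force" is the grip in N (left out, the last holds). Time passes only in rows, so rows that repeat a pose let the fingers close. It gives the time, the measured TCP pose, the force, the opening and the grip force at its end, in the units of the state.
- get_obs(): the state, without advancing time (a new reading comes with each control period).
- read_camera(name): name is "side" or "top" or "wrist"; returns a dict with "img" (480x640x3 uint8, red, green, blue), "camera_matrix" (3x3 intrinsics, pixels), "pose" (4x4, takes a point from camera to world coordinates). Camera axes: x right, y down, z forward; pixel columns grow to the right and rows downward; lengths in m; the calibration is good to about 2 mm. The wrist camera is an equidistant fisheye: a pixel r from the principal point sees the ray r / f radians off the axis. A picture is of the moment at which its call begins. There is no depth.
- hand_in(): hands the job in; it is judged then, once.
The state is a dict: "t": time; "q": joint angles; "joint_vel": joint speeds; "joint_torque": joint torques, N m; "eef_pos": TCP position; "tool_rot": TCP orientation; "contact_force": force on the tool from outside, world axes, zero at the start; "torque": the same for the moment, N m; "gripper_width": opening from 0.0 (shut) to 1.0 (fully open); "grasp_force": force on a finger pad.
Only numpy, scipy, OpenCV 4.12 (cv2) and the standard library are available. Lean on these libraries where they do the work, as an engineer would, in place of code of your own. Each camera call takes 0.05 s, during which the arm holds its last target. There are 200 camera calls.

## Working session

There is one attempt and no reset: what is moved stays moved. The work goes in short steps, Python scripts to look and compute and a tool call to move; the robot and the scene stay as the last step left them, time stands still between calls to the robot, and variables do not carry over. Pictures are saved under pics/ and viewed, at most 10 in all, crops included, and the job is handed in when it is done.

Besides the shell and the picture viewer there is one more tool, called after ">>>" as name(argument=value, ...) on one line, values as JSON. arm_command: Moves the arm, as the interface text tells. Its arguments: {"type":"object","properties":{"commands":{"type":"array","items":{"type":"number"}},"force":{"type":"number"}},"required":["commands"]}

```bash
mkdir -p pics; ls
python3 - <<'E'
from station import *
import cv2,numpy as np
o=get_obs();print(o)
for n in("side","top"):
    c=read_camera(n);cv2.imwrite(f"pics/{n}0.png",c["img"][:,:,::-1]);print(n,c["camera_matrix"].tolist(),np.round(c["pose"],4).tolist())
E
```

```text
pics
{'t': 0.0, 'q': array([ 1.03987391,  0.47781711,  0.02231974,  1.55648484, -0.01149847,
        1.10932113, -0.08310202]), 'joint_vel': array([ 6.77888662e-05,  1.19326913e-03, -2.03174002e-03,  3.96447857e-04,
       -4.61818265e-04,  5.28863948e-04,  9.47616738e-04]), 'joint_torque': array([-1.01069229e-03, -5.96452689e+01,  1.60771497e+00, -2.81202900e+01,
        1.24225742e-02,  9.35273187e-03,  2.45458416e-06]), 'eef_pos': array([ 0.27671772, -0.61499327,  0.23029985]), 'tool_rot': array([-9.13577709e-04,  9.77731364e-01,  2.09858226e-01, -2.65115246e-04]), 'contact_force': array([ 0.24986973,  0.2782662 , -0.05336367]), 'torque': array([-0.00447249,  0.01929294, -0.02395669]), 'grasp_force': 0.0, 'gripper_width': 0.9986018967792568}
side [[564.0642215375267, 0.0, 314.6165643676573], [0.0, 564.0642215375267, 221.34224308115267], [0.0, 0.0, 1.0]] [[-0.9413, -0.1538, 0.3005, 0.1039], [-0.3375, 0.4098, -0.8474, 1.1427], [0.0072, -0.8991, -0.4377, 0.7696], [0.0, 0.0, 0.0, 1.0]]
top [[485.12757534829615, 0.0, 310.38062978704136], [0.0, 485.12757534829615, 237.91500779457814], [0.0, 0.0, 1.0]] [[-0.0291, -0.9952, 0.0929, 0.4396], [-0.9995, 0.0297, 0.0049, -0.124], [-0.0077, -0.0927, -0.9957, 1.1895], [0.0, 0.0, 0.0, 1.0]]
```

View pics/top0.png

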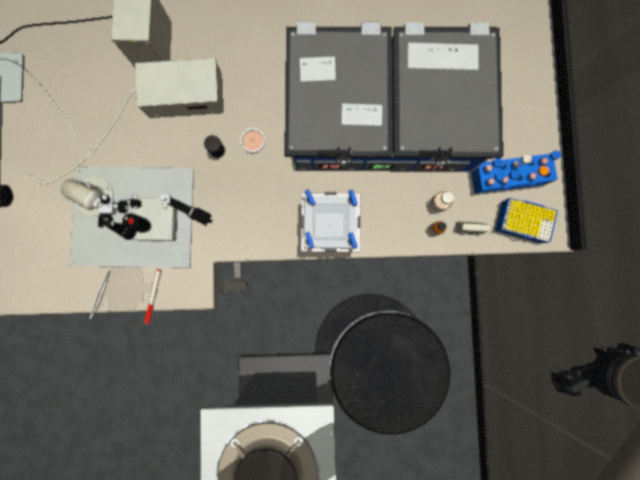

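View pics/side0.png

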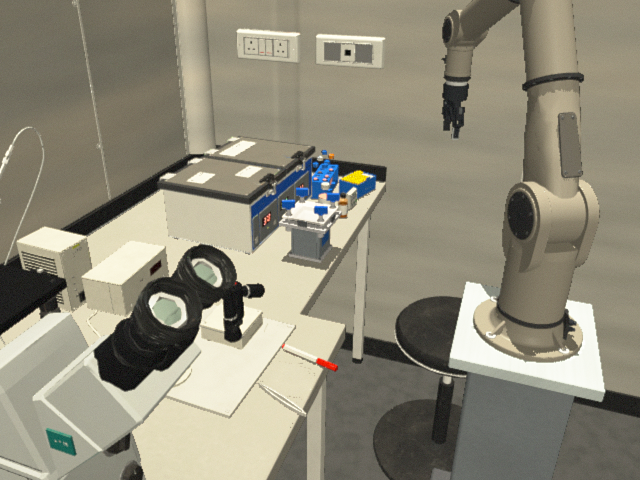

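The top view shows the chamber at about (331, 221), with its blue heads at (308, 197), (351, 197), (310, 241) and (353, 241). The incubator stands right behind it, its front top edge at about row 152. In the side view the heads are at about (288, 204), (304, 191), (321, 209) and (334, 196).

```bash
cat > h.py <<'E'
from station import *
import cv2,numpy as np
def ray(c,uv):
    K,P=c["camera_matrix"],np.array(c["pose"])
    d=P[:3,:3]@np.array([(uv[0]-K[0][2])/K[0][0],(uv[1]-K[1][2])/K[1][1],1]);return P[:3,3],d/np.linalg.norm(d)
def onz(c,uv,z):
    o,d=ray(c,uv);return o+d*(z-o[2])/d[2]
def tri(c1,u1,c2,u2):
    o1,d1=ray(c1,u1);o2,d2=ray(c2,u2)
    s=np.linalg.lstsq(np.c_[d1,-d2],o2-o1,rcond=None)[0]
    a,b=o1+s[0]*d1,o2+s[1]*d2;return (a+b)/2,np.linalg.norm(a-b)
def blobs(c,roi,amin=15):
    x0,y0,x1,y1=roi;h=cv2.cvtColor(c["img"],cv2.COLOR_RGB2HSV)
    m=cv2.inRange(h,(100,120,60),(128,255,255));k=np.zeros_like(m);k[y0:y1,x0:x1]=m[y0:y1,x0:x1]
    n,l,s,ce=cv2.connectedComponentsWithStats(k)
    return [(ce[i],s[i],np.argwhere(l==i)[:,::-1]) for i in range(1,n) if s[i][4]>=amin]
E
python3 - <<'E'
from h import *
T=read_camera("top");S=read_camera("side")
for ce,s,p in blobs(T,(295,180,370,255)):
    w=np.array([onz(T,q,.160)[:2] for q in p.astype(float)]);u,sv,v=np.linalg.svd(w-w.mean(0),full_matrices=False)
    print("top",ce.round(1),s[4],w.mean(0).round(4),"yaw",np.degrees(np.arctan(v[0][1]/v[0][0])).round(1),(sv/np.sqrt(len(w))*np.sqrt(12)).round(4))
for ce,s,p in blobs(S,(270,185,345,228)): print("side",ce.round(1),s)
for a,b in(((500,160),(315,150)),((287,157),(254,192))): print(tri(T,a,S,b))
cv2.imwrite("pics/c1.png",np.hstack([cv2.resize(T["img"][140:260,270:390],(480,480),interpolation=2),cv2.resize(S["img"][140:270,225:355],(480,480),interpolation=2)])[:,:,::-1][:, :].copy())
im=cv2.imread("pics/c1.png");cv2.imwrite("pics/c1.png",cv2.resize(im,(800,400)))
E
```

```text
top [309.7 197.4] 60 [ 0.623 -0.12 ] yaw 22.6 [0.0312 0.0088]
top [352.3 197.6] 64 [ 0.6198 -0.2113] yaw 13.0 [0.0298 0.0098]
top [309.1 240.1] 58 [ 0.531  -0.1161] yaw 14.0 [0.0295 0.0087]
top [352.2 240.1] 64 [ 0.5282 -0.2079] yaw 16.9 [0.0305 0.0093]
side [278.5 191. ] [270 185  21  18 126]
side [309.4 189.6] [309 185   2  11  20]
side [326.9 192. ] [312 185  33  17 296]
side [301.5 191.6] [296 187  12  10  99]
side [287.9 203.6] [282 200  13   9 101]
side [320.5 209.7] [315 206  12   9  95]
(array([ 0.69369177, -0.52883998,  0.16755684]), np.float64(0.006987173408529707))
(array([ 0.7033322 , -0.07524159,  0.19655882]), np.float64(2.9922767048485396e-05))
```

View pics/c1.png

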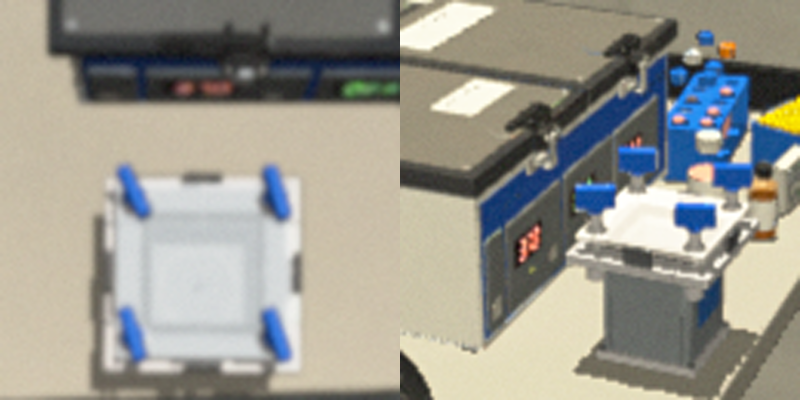

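The heads are 92 mm apart, as they should be, and the chamber yaw is about −2°. The bars stand at yaws of about 13 to 23°. I'm moving over the chamber for a wrist-camera look.

>>> arm_command(commands=[0.02,-0.013,-0.002,0,0,0,0.5,0.055,-0.035,-0.005,0,0,0,0.5,0.092,-0.058,-0.01,0,0,0,0.5,0.13,-0.082,-0.015,0,0,0,0.5,0.168,-0.106,-0.02,0,0,0,0.5,0.206,-0.13,-0.025,0,0,0,0.5,0.244,-0.154,-0.03,0,0,0,0.5,0.282,-0.178,-0.03,0,0,0,0.5])

```text
t: 1.0
eef_pos: [0.4621, -0.3361, 0.2621]
tool_rot: [0.001, 0.978, 0.21, 0.0]
contact_force: [1.0, -0.7, -0.2]
gripper_width: 0.498
grasp_force: 0.0
```

>>> arm_command(commands=[0.038,-0.024,0,0,0,0,0.5,0.076,-0.048,0,0,0,0,0.5,0.114,-0.072,0,0,0,-1,0.5,0.145,-0.092,0,0,0,3,0.5,0.168,-0.105,0,0,0,6,0.5,0.175,-0.111,0,0,0,8,0.5,0.175,-0.111,0,0,0,8,0.5])

```text
t: 1.7
eef_pos: [0.5759, -0.1622, 0.261]
tool_rot: [-0.0, 0.99, 0.143, -0.0]
contact_force: [-1.1, -1.0, -0.5]
gripper_width: 0.498
grasp_force: 0.0
```

```bash
cat >> h.py <<'E'
from scipy.spatial.transform import Rotation as R
def wray(c,uv):
    K,P=c["camera_matrix"],np.array(c["pose"]);a=(np.array(uv,float)-[K[0][2],K[1][2]])/K[0][0];r=np.linalg.norm(a)
    d=np.r_[a/max(r,1e-9)*np.sin(r),np.cos(r)];return P[:3,3],P[:3,:3]@d
def wz(c,uv,z):
    o,d=wray(c,uv);return o+d*(z-o[2])/d[2]
def st():
    o=get_obs();r=R.from_quat(o["tool_rot"],scalar_first=True).as_matrix()
    print("t",round(o["t"],2),"p",o["eef_pos"].round(4),"yaw",np.degrees(np.arctan2(r[1,0],r[0,0])).round(2),"tilt",np.degrees(np.arccos(-r[2,2])).round(2),"F",o["contact_force"].round(2),"M",o["torque"].round(3),"g",round(o["gripper_width"],3),round(o["grasp_force"],1),"q7",o["q"][6].round(2),"q1",o["q"][0].round(2));return o,r
E
python3 - <<'E'
from h import *
o,r=st();W=read_camera("wrist");cv2.imwrite("pics/w0.png",W["img"][:,:,::-1]);print(W["camera_matrix"],np.array(W["pose"]).round(4))
for ce,s,p in blobs(W,(0,0,640,480),60): print(ce.round(1),s)
E
```

```text
t 1.7 p [ 0.5759 -0.1622  0.261 ] yaw 16.42 tilt 0.05 F [-1.1  -0.96 -0.46] M [ 0.017  0.062 -0.011] g 0.498 0.0 q7 -1.17 q1 0.31
[[371.64829954   0.         319.2436776 ]
 [  0.         371.64829954 243.03184075]
 [  0.           0.           1.        ]] [[ 0.2826 -0.9203 -0.2706  0.6444]
 [-0.9592 -0.2714 -0.0788 -0.1432]
 [-0.001   0.2818 -0.9595  0.404 ]
 [ 0.      0.      0.      1.    ]]
[307.3  31.5] [299  26  21  11  62]
[329.2  47. ] [324  36  17  28 111]
[364.1  50.7] [341  41  46  21 151]
[462.8  93.1] [451  85  23  17  95]
[501.8 111. ] [486 101  32  21 102]
[278.2 156.4] [267 130  24  54 878]
[407.5 200.1] [394 175  24  54 899]
[616.8 222.8] [ 591  197   49   56 1698]
[241.  278.5] [232 255  23  50 781]
[609.1 288.4] [ 588  260   46   81 1297]
[360.6 317.4] [350 292  21  52 761]
```

View pics/w0.png

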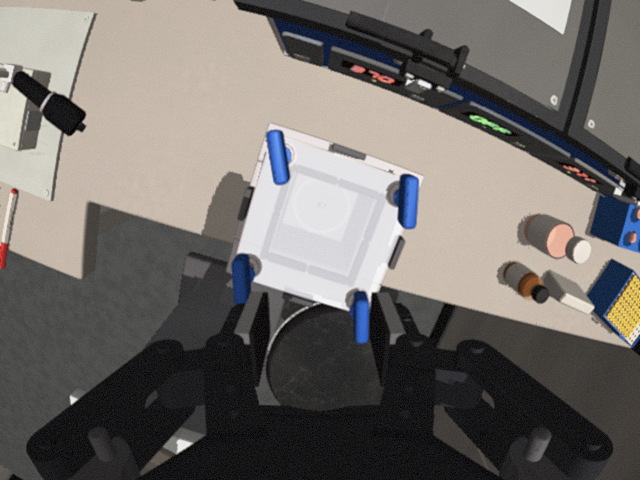

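The wrist picture shows all four heads in the clear: bl at (278, 156), br at (407, 200), fl at (241, 278) and fr at (361, 317). The incubator front runs behind them. I'm now computing the head centres and bar yaws.

```bash
cat >> h.py <<'E'
def heads(W,z=.158,amin=500,box=(200,100,450,360)):
    for ce,s,p in blobs(W,box,amin):
        m=np.zeros((480,640),np.uint8);m[p[:,1],p[:,0]]=255
        hull=cv2.convexHull(p.astype(np.int32))
        w=np.array([wz(W,q,z)[:2] for q in hull[:,0]]);c=wz(W,ce,z)
        ap=cv2.approxPolyDP((w*1e4).astype(np.float32)[:,None],12,True)[:,0]/1e4
        e=np.roll(ap,-1,0)-ap;L=np.linalg.norm(e,axis=1);i=np.argsort(-L)[:4]
        rc=cv2.minAreaRect((w*1e4).astype(np.float32))
        print(ce.round(0),"c",c.round(4),"edges",[(round(float(L[k])*1e3,1),round(float(np.degrees(np.arctan2(e[k][1],e[k][0]))+90)%180-90,1)) for k in i],"rectc",np.round(np.array(rc[0])/1e4,4),np.round(np.array(rc[1])/10,1))
E
python3 - <<'E'
from h import *
heads(read_camera("wrist"))
E
```

```text
[275. 154.] c [ 0.6246 -0.1204  0.158 ] edges [(31.8, 23.8), (17.4, 11.2), (15.2, 38.8), (7.3, -80.3)] rectc [ 0.6249 -0.1215] [35.8 13.6]
[405. 198.] c [ 0.6213 -0.2125  0.158 ] edges [(33.5, 14.5), (20.1, 37.4), (15.9, -1.9), (8.1, -83.3)] rectc [ 0.6201 -0.2111] [36.2 16.5]
[239. 278.] c [ 0.5325 -0.117   0.158 ] edges [(31.8, 16.9), (17.6, 5.3), (14.4, 36.6), (10.1, -18.5)] rectc [ 0.5319 -0.1184] [40.3 16. ]
[358. 316.] c [ 0.5283 -0.2091  0.158 ] edges [(25.0, 28.8), (20.9, 17.3), (17.8, 31.0), (17.6, 1.2)] rectc [ 0.5275 -0.2091] [44.2 14.5]
```

Both cameras agree to about 1.5 mm. Fitting a 92 mm square gives centre (0.5761, −0.1643) and yaw −2.1°. I'll start with fl.

```bash
cat >> h.py <<'E'
H=dict(fl=(.5318,-.1166),fr=(.5284,-.2086),bl=(.6238,-.1200),br=(.6203,-.2120))
def rel(x,y,z=None):
    o,r=st();p=o["eef_pos"];print("shift",(r.T@(np.array([x,y,p[2] if z is None else z])-p)).round(4))
E
python3 - <<'E'
from h import *
rel(*H["fl"],.140)
E
```

```text
t 1.8 p [ 0.5747 -0.1652  0.2611] yaw 16.26 tilt 0.04 F [-0.18 -0.92  0.15] M [-0.041  0.035 -0.016] g 0.502 0.0 q7 -1.17 q1 0.31
shift [-0.0275 -0.0587  0.1211]
```

>>> arm_command(commands=[-0.009,-0.02,0.01,0,0,0,0.5,-0.02,-0.043,0.03,0,0,0,0.5,-0.0275,-0.0587,0.06,0,0,0,0.5,-0.0275,-0.0587,0.09,0,0,0,0.5,-0.0275,-0.0587,0.112,0,0,0,0.5,-0.0275,-0.0587,0.121,0,0,0,0.5,-0.0275,-0.0587,0.121,0,0,0,0.3,-0.0275,-0.0587,0.121,0,0,0,0.3], force=30)

```text
t: 2.6
eef_pos: [0.5329, -0.1166, 0.1412]
tool_rot: [0.0, 0.99, 0.141, 0.001]
contact_force: [0.8, 0.0, 0.1]
gripper_width: 0.298
grasp_force: 0.0
```

Run:
```python
from h import *
W=read_camera("wrist");cv2.imwrite("pics/w1.png",W["img"][:,:,::-1]);rel(*H["fl"],.140);heads(W)
```

```text
t 2.65 p [ 0.5332 -0.1165  0.1416] yaw 16.18 tilt 0.12 F [-0.56  0.5   0.67] M [ 0.048 -0.006  0.015] g 0.299 0.0 q7 -1.28 q1 0.26
shift [-0.0014 -0.0003  0.0016]
[412. 121.] c [ 0.6163 -0.1265  0.158 ] edges [(15.1, 27.7), (14.3, 18.6), (10.3, -70.3), (7.9, -66.2)] rectc [ 0.6163 -0.1266] [15.7 10.5]
[317. 320.] c [ 0.5363 -0.1159  0.158 ] edges [(20.4, 21.6), (20.3, 11.5), (13.2, 3.7), (13.1, 28.4)] rectc [ 0.5356 -0.116 ] [35.2 13.8]
```

View pics/w1.png

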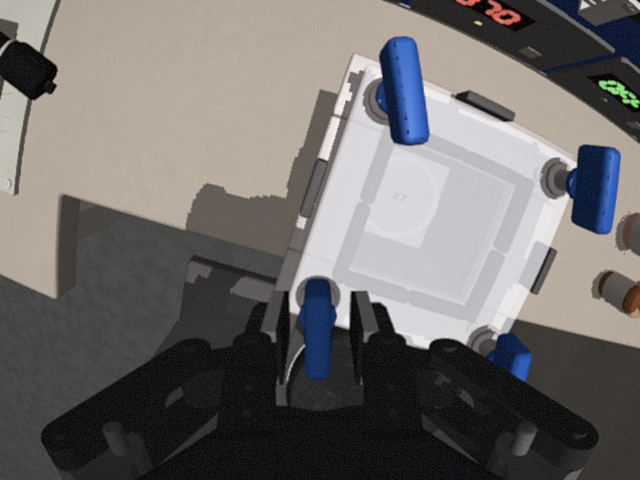

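The picture shows the fingers straddling the fl bar at about (317, 328), parallel to it. My search box cut the blob off at row 360, so I'm re-measuring with a larger box.

Run:
```python
from h import *
W=read_camera("wrist");heads(W,box=(270,20,640,420));rel(*H["fl"],.140)
```

```text
[408.  91.] c [ 0.6261 -0.1219  0.158 ] edges [(31.5, 24.8), (28.0, 24.1), (6.5, 36.2), (6.5, -71.3)] rectc [ 0.6262 -0.1218] [37.9 10.9]
[606. 189.] c [ 0.6235 -0.2196  0.158 ] edges [(37.6, 35.3), (30.4, 16.1), (18.6, -71.1), (8.9, -78.9)] rectc [ 0.6213 -0.2154] [37.2 23. ]
[317. 328.] c [ 0.5327 -0.1169  0.158 ] edges [(28.0, 12.2), (26.6, 20.2), (15.0, 2.2), (13.2, 28.4)] rectc [ 0.5308 -0.1174] [45.6 13.8]
[517. 356.] c [ 0.5395 -0.209   0.158 ] edges [(22.4, 43.5), (16.9, 63.7), (16.5, 21.4), (13.6, 69.6)] rectc [ 0.5392 -0.2101] [34.8 12.3]
t 2.7 p [ 0.5333 -0.1164  0.1416] yaw 16.19 tilt 0.14 F [-0.26  0.63 -0.09] M [ 0.01  -0.056  0.036] g 0.299 0.0 q7 -1.28 q1 0.26
shift [-0.0015 -0.0002  0.0016]
```

>>> arm_command(commands=[-0.001,0,0.0015,0,0,0,0.3,-0.001,0,0.0015,0,0,0,0,-0.001,0,0.0015,0,0,0,0,-0.001,0,0.0015,0,0,0,0], force=60)

```text
t: 3.1
eef_pos: [0.5315, -0.1163, 0.139]
tool_rot: [0.0, 0.99, 0.141, 0.0]
contact_force: [0.5, -0.3, 0.9]
gripper_width: 0.106
grasp_force: 60.1
```

```bash
cat >> h.py <<'E'
def avg(n=3):
    F=[];M=[]
    for i in range(n):
        if i: read_camera("top")
        o=get_obs();F.append(o["contact_force"]);M.append(o["torque"])
    st();print("avgF",np.mean(F,0).round(2),"avgM",np.mean(M,0).round(3),"Mz",np.round(np.array(M)[:,2],3))
E
python3 -c "
from h import *
avg()"
```

```text
t 3.2 p [ 0.5315 -0.1162  0.1389] yaw 16.22 tilt 0.02 F [ 0.89 -0.89  0.74] M [-0.115 -0.002 -0.011] g 0.108 60.1 q7 -1.28 q1 0.26
avgF [ 0.47 -0.85  0.36] avgM [-0.098 -0.03  -0.012] Mz [ 0.023 -0.05  -0.011]
```

>>> arm_command(commands=[-0.001,0,0,0,0,6,0,-0.001,0,0.0003,0,0,13,0,-0.001,0,0.0008,0,0,20,0,-0.001,0,0.0012,0,0,27,0,-0.001,0,0.0017,0,0,34,0,-0.001,0,0.0022,0,0,41,0,-0.001,0,0.0026,0,0,48,0,-0.001,0,0.003,0,0,52,0])

```text
t: 4.0
eef_pos: [0.5317, -0.115, 0.1362]
tool_rot: [-0.001, 0.951, -0.308, 0.001]
contact_force: [2.7, 2.8, 1.5]
gripper_width: 0.104
grasp_force: 60.1
```

```bash
python3 -c "
from h import *
avg(6)"
```

```text
t 4.25 p [ 0.5317 -0.115   0.1362] yaw -35.57 tilt 0.14 F [3.5  3.82 0.72] M [ 0.99  -0.845  0.285] g 0.107 60.0 q7 -2.09 q1 0.1
avgF [3.17 3.52 0.6 ] avgM [ 0.819 -0.662  0.28 ] Mz [0.332 0.251 0.281 0.263 0.267 0.285]
```

Torque is 0.28 N m and the screw has turned about 45°. Repeating the −1 mm shift offset the tool slightly (about 4.7 N sideways), and from that I place fl's axis at (0.5328, −0.116). I'll release, raise and turn back.

>>> arm_command(commands=[0,0,0,0,0,0,0.3,0,0,0,0,0,0,0.3,0,0,-0.03,0,0,0,0.3,0.03,0.005,-0.06,0,0,-8,0.3,0.07,0.012,-0.06,0,0,-16,0.3,0.11,0.021,-0.06,0,0,-24,0.3,0.12,0.024,-0.06,0,0,-32,0.3,0.13,0.026,-0.06,0,0,-40,0.3])

```text
t: 5.05
eef_pos: [0.6202, -0.2161, 0.1951]
tool_rot: [0.0, 0.999, 0.039, -0.001]
contact_force: [-0.1, 0.2, 0.6]
gripper_width: 0.301
grasp_force: 0.0
```

>>> arm_command(commands=[0,0,0,0,0,-8,0.3,0,0,0,0,0,-10,0.3])

```text
t: 5.25
eef_pos: [0.6198, -0.215, 0.1951]
tool_rot: [0.0, 0.992, 0.125, -0.001]
contact_force: [-0.0, -0.5, -0.6]
gripper_width: 0.301
grasp_force: 0.0
```

```bash
sed -i 's/^H=.*/H=dict(fl=(.5328,-.1160),fr=(.5293,-.2081),bl=(.6247,-.1195),br=(.6212,-.2115))/' h.py; python3 -c "
from h import *
heads(read_camera('wrist'),box=(0,20,640,420));rel(*H['br'],.139)"
```

```text
[147. 224.] c [ 0.625  -0.1193  0.158 ] edges [(35.5, 23.1), (17.7, -10.3), (15.8, -62.0), (13.9, 48.7)] rectc [ 0.6241 -0.1219] [37.3 23.1]
[313. 273.] c [ 0.6212 -0.2124  0.158 ] edges [(25.2, 11.1), (24.8, 20.8), (14.3, 1.3), (14.3, 35.3)] rectc [ 0.6201 -0.2127] [40.8 13.4]
[628. 265.] c [ 0.6748 -0.4193  0.158 ] edges [(29.1, -85.9), (21.9, 35.5), (16.3, 80.7), (13.4, 5.6)] rectc [ 0.6762 -0.4225] [23.5 33.7]
[605. 321.] c [ 0.6326 -0.4207  0.158 ] edges [(47.2, -16.0), (34.6, -17.7), (33.5, 81.4), (21.5, 70.4)] rectc [ 0.6332 -0.4217] [38.4 47.7]
[138. 356.] c [ 0.537  -0.1186  0.158 ] edges [(37.3, -41.5), (33.0, -23.6), (16.6, -47.6), (14.7, -6.1)] rectc [ 0.5349 -0.1154] [14.7 51. ]
t 5.3 p [ 0.6197 -0.2148  0.1951] yaw 14.36 tilt 0.1 F [ 0.08  0.48 -0.73] M [-0.025  0.003 -0.027] g 0.3 0.0 q7 -1.14 q1 0.34
shift [ 0.0023 -0.0028  0.0561]
```

>>> arm_command(commands=[0.0023,-0.0026,0.01,0,0,-0.5,0.3,0.0023,-0.0026,0.03,0,0,-0.5,0.3,0.0023,-0.0026,0.05,0,0,-0.5,0.3,0.0023,-0.0026,0.056,0,0,-0.5,0.3,0.0023,-0.0026,0.056,0,0,-0.5,0.2,0.0023,-0.0026,0.056,0,0,-0.5,0,0.0023,-0.0026,0.056,0,0,-0.5,0,0.0023,-0.0026,0.056,0,0,-0.5,0])

```text
t: 6.1
eef_pos: [0.6222, -0.2109, 0.1405]
tool_rot: [0.0, 0.992, 0.128, 0.0]
contact_force: [-0.5, -1.4, -0.4]
gripper_width: 0.104
grasp_force: 59.5
```

```bash
python3 -c "
from h import *
avg(3)"
```

```text
t 6.2 p [ 0.6222 -0.2108  0.1403] yaw 14.7 tilt 0.04 F [-1.96 -1.11  0.37] M [-0.229  0.369 -0.029] g 0.105 59.6 q7 -1.15 q1 0.33
avgF [-1.61 -1.3   0.06] avgM [-0.194  0.43   0.003] Mz [ 0.026  0.012 -0.029]
```

>>> arm_command(commands=[-0.0005,0.0005,0,0,0,6,0,-0.0005,0.0005,0.0003,0,0,13,0,-0.0005,0.0005,0.0008,0,0,20,0,-0.0005,0.0005,0.0012,0,0,27,0,-0.0005,0.0005,0.0017,0,0,34,0,-0.0005,0.0005,0.0022,0,0,41,0,-0.0005,0.0005,0.0026,0,0,48,0,-0.0005,0.0005,0.003,0,0,52,0])

```text
t: 7.0
eef_pos: [0.6222, -0.2114, 0.1373]
tool_rot: [0.0, 0.947, -0.321, 0.001]
contact_force: [-1.5, -1.6, 0.5]
gripper_width: 0.106
grasp_force: 59.8
```

```bash
python3 -c "
from h import *
avg(6)"
```

```text
t 7.25 p [ 0.6222 -0.2114  0.1371] yaw -37.17 tilt 0.06 F [-0.39 -2.99  1.03] M [-0.507  0.208  0.248] g 0.103 59.8 q7 -1.94 q1 0.18
avgF [-0.97 -1.99  0.63] avgM [-0.425  0.249  0.277] Mz [0.264 0.328 0.317 0.241 0.262 0.248]
```

>>> arm_command(commands=[0,0,0,0,0,0,0.3,0,0,0,0,0,0,0.3,0,0,-0.03,0,0,0,0.3,-0.015,0.01,-0.06,0,0,-8,0.3,-0.04,0.028,-0.06,0,0,-16,0.3,-0.06,0.042,-0.06,0,0,-24,0.3,-0.072,0.05,-0.06,0,0,-32,0.3,-0.0756,0.053,-0.06,0,0,-40,0.3])

```text
t: 8.05
eef_pos: [0.5282, -0.2069, 0.1971]
tool_rot: [-0.0, 1.0, 0.027, -0.0]
contact_force: [1.6, -0.5, -0.4]
gripper_width: 0.301
grasp_force: 0.0
```

>>> arm_command(commands=[0,0,0,0,0,-8,0.3,0,0,0,0,0,-14,0.3])

```text
t: 8.25
eef_pos: [0.5298, -0.2069, 0.1971]
tool_rot: [-0.0, 0.989, 0.148, 0.0]
contact_force: [0.1, -0.0, -0.6]
gripper_width: 0.299
grasp_force: 0.0
```

```bash
python3 -c "
from h import *
heads(read_camera('wrist'),box=(0,20,550,420));rel(.5298,-.2079,.139)"
```

```text
[206.  53.] c [ 0.6243 -0.12    0.158 ] edges [(33.7, 23.8), (15.0, 11.7), (14.0, 39.9), (10.1, 87.3)] rectc [ 0.6259 -0.1206] [38.3 16.9]
[382. 108.] c [ 0.6213 -0.2118  0.158 ] edges [(20.0, -40.0), (18.9, -26.4), (13.9, -16.7), (12.2, -36.5)] rectc [ 0.622  -0.2119] [13.5 37. ]
[160. 222.] c [ 0.5331 -0.1177  0.158 ] edges [(27.5, -41.0), (26.7, -28.9), (14.7, -8.4), (11.3, -49.5)] rectc [ 0.5315 -0.1181] [15.  42.6]
[321. 278.] c [ 0.5287 -0.209   0.158 ] edges [(26.2, 14.2), (24.0, 21.7), (13.3, 5.5), (10.7, 31.6)] rectc [ 0.5277 -0.2093] [41.7 13.1]
t 8.3 p [ 0.5299 -0.207   0.1971] yaw 17.3 tilt 0.05 F [ 0.73 -0.04 -0.14] M [ 0.023  0.035 -0.017] g 0.305 0.0 q7 -1.05 q1 0.35
shift [-0.0004  0.0009  0.0581]
```

>>> arm_command(commands=[-0.0006,0.001,0.01,0,0,-0.5,0.3,-0.0006,0.001,0.03,0,0,-0.5,0.3,-0.0006,0.001,0.05,0,0,-0.5,0.3,-0.0006,0.001,0.0575,0,0,-0.5,0.3,-0.0006,0.001,0.0575,0,0,-0.5,0.2,-0.0006,0.001,0.0575,0,0,-0.5,0,-0.0006,0.001,0.0575,0,0,-0.5,0,-0.0006,0.001,0.0575,0,0,-0.5,0])

```text
t: 9.1
eef_pos: [0.5293, -0.2081, 0.1398]
tool_rot: [-0.0, 0.989, 0.15, -0.0]
contact_force: [-2.2, 2.3, 0.0]
gripper_width: 0.112
grasp_force: 59.3
```

```bash
python3 -c "
from h import *
avg(3)"
```

```text
t 9.2 p [ 0.5293 -0.2081  0.1396] yaw 17.23 tilt 0.03 F [-2.62  2.92  1.07] M [0.646 0.571 0.032] g 0.109 59.4 q7 -1.06 q1 0.35
avgF [-2.22  2.59  0.58] avgM [0.577 0.527 0.031] Mz [ 0.071 -0.009  0.032]
```

>>> arm_command(commands=[-0.0003,-0.001,0,0,0,6,0,-0.0003,-0.001,0.0003,0,0,13,0,-0.0003,-0.001,0.0008,0,0,20,0,-0.0003,-0.001,0.0012,0,0,27,0,-0.0003,-0.001,0.0017,0,0,34,0,-0.0003,-0.001,0.0022,0,0,41,0,-0.0003,-0.001,0.0026,0,0,48,0,-0.0003,-0.001,0.003,0,0,52,0])

```text
t: 10.0
eef_pos: [0.5292, -0.2076, 0.1367]
tool_rot: [0.0, 0.954, -0.301, 0.0]
contact_force: [-1.2, 1.0, -0.4]
gripper_width: 0.11
grasp_force: 59.5
```

```bash
python3 -c "
from h import *
avg(6)"
```

```text
t 10.25 p [ 0.5292 -0.2076  0.1366] yaw -34.65 tilt 0.05 F [-0.95  1.1  -0.29] M [0.354 0.162 0.25 ] g 0.106 59.3 q7 -1.86 q1 0.19
avgF [-0.96  1.18 -0.37] avgM [0.322 0.247 0.239] Mz [0.29  0.23  0.255 0.203 0.209 0.25 ]
```

>>> arm_command(commands=[0,0,0,0,0,0,0.3,0,0,0,0,0,0,0.3,0,0,-0.03,0,0,0,0.3,0.005,-0.02,-0.06,0,0,-8,0.3,0.014,-0.06,-0.06,0,0,-16,0.3,0.022,-0.095,-0.06,0,0,-24,0.3,0.027,-0.12,-0.06,0,0,-32,0.3,0.0294,-0.1274,-0.06,0,0,-40,0.3])

```text
t: 11.05
eef_pos: [0.628, -0.1164, 0.1965]
tool_rot: [-0.001, 0.999, 0.05, 0.001]
contact_force: [-0.4, -0.1, 0.1]
gripper_width: 0.301
grasp_force: 0.0
```

>>> arm_command(commands=[0,0,0,0,0,-8,0.3,0,0,0,0,0,-16,0.3,0,0,0,0,0,-18.4,0.3])

```text
t: 11.35
eef_pos: [0.626, -0.1204, 0.1964]
tool_rot: [0.0, 0.978, 0.207, 0.0]
contact_force: [-0.2, 0.1, 0.1]
gripper_width: 0.299
grasp_force: 0.0
```

```bash
python3 -c "
from h import *
heads(read_camera('wrist'),box=(0,20,550,420));rel(.6256,-.1196,.139)"
```

```text
[317. 278.] c [ 0.6247 -0.1204  0.158 ] edges [(26.5, 31.3), (23.4, 17.8), (15.4, 41.7), (12.7, 13.9)] rectc [ 0.6236 -0.1212] [40.4 13.6]
[460. 329.] c [ 0.628  -0.2112  0.158 ] edges [(26.6, -73.3), (15.0, -51.5), (14.4, -7.9), (14.4, 73.5)] rectc [ 0.628  -0.2105] [23.6 36.1]
t 11.4 p [ 0.6259 -0.1205  0.1964] yaw 23.83 tilt 0.05 F [-0.2  -0.22 -0.2 ] M [ 0.024  0.008 -0.005] g 0.3 0.0 q7 -1.12 q1 0.19
shift [ 0.     -0.0009  0.0574]
```

>>> arm_command(commands=[-0.0003,-0.0007,0.01,0,0,-0.5,0.3,-0.0003,-0.0007,0.03,0,0,-0.5,0.3,-0.0003,-0.0007,0.05,0,0,-0.5,0.3,-0.0003,-0.0007,0.0574,0,0,-0.5,0.3,-0.0003,-0.0007,0.0574,0,0,-0.5,0.2,-0.0003,-0.0007,0.0574,0,0,-0.5,0,-0.0003,-0.0007,0.0574,0,0,-0.5,0,-0.0003,-0.0007,0.0574,0,0,-0.5,0])

```text
t: 12.2
eef_pos: [0.625, -0.1193, 0.1395]
tool_rot: [0.0, 0.978, 0.209, 0.0]
contact_force: [-1.5, 0.7, 0.7]
gripper_width: 0.104
grasp_force: 59.5
```

```bash
python3 -c "
from h import *
avg(3)"
```

```text
t 12.3 p [ 0.6251 -0.1193  0.1394] yaw 24.12 tilt 0.02 F [-2.1   0.66 -0.43] M [0.076 0.5   0.042] g 0.103 59.5 q7 -1.13 q1 0.19
avgF [-1.85  0.43 -0.01] avgM [0.071 0.481 0.041] Mz [0.025 0.055 0.042]
```

>>> arm_command(commands=[-0.0006,-0.0004,0,0,0,6,0,-0.0006,-0.0004,0.0003,0,0,13,0,-0.0006,-0.0004,0.0008,0,0,20,0,-0.0006,-0.0004,0.0012,0,0,27,0,-0.0006,-0.0004,0.0017,0,0,34,0,-0.0006,-0.0004,0.0022,0,0,41,0,-0.0006,-0.0004,0.0026,0,0,48,0,-0.0006,-0.0004,0.003,0,0,52,0])

```text
t: 13.1
eef_pos: [0.625, -0.1193, 0.1364]
tool_rot: [0.0, 0.97, -0.243, 0.001]
contact_force: [-0.6, -1.1, 0.0]
gripper_width: 0.107
grasp_force: 59.5
```

```bash
python3 -c "
from h import *
avg(6)"
```

```text
t 13.35 p [ 0.625  -0.1193  0.1363] yaw -27.76 tilt 0.08 F [ 0.49 -0.08 -0.45] M [-0.127 -0.057  0.237] g 0.101 59.5 q7 -1.92 q1 0.03
avgF [ 0.02 -0.64 -0.3 ] avgM [-0.114  0.048  0.241] Mz [0.267 0.236 0.248 0.232 0.225 0.237]
```

Round one is done, at about 0.24 to 0.28 N m on each screw. For round two I'll take the half-turned grasp to give joint 7 room, starting at fl again.

>>> arm_command(commands=[0,0,0,0,0,0,0.3,0,0,0,0,0,0,0.3,0,0,-0.03,0,0,0,0.3,-0.015,0.007,-0.06,0,0,-8.5,0.3,-0.04,0.019,-0.06,0,0,-17,0.3,-0.065,0.031,-0.06,0,0,-25.5,0.3,-0.078,0.038,-0.06,0,0,-34,0.3,-0.0831,0.0401,-0.06,0,0,-42.5,0.3])

```text
t: 14.15
eef_pos: [0.5305, -0.116, 0.1962]
tool_rot: [0.0, 0.991, 0.13, -0.0]
contact_force: [0.3, -0.5, 0.5]
gripper_width: 0.3
grasp_force: 0.0
```

>>> arm_command(commands=[0,0,0,0,0,-8.5,0.3,0,0,0,0,0,-17,0.3,0,0,0,0,0,-25.5,0.3,0,0,0,0,0,-34,0.3,0,0,0,0,0,-42.5,0.3,0,0,0,0,0,-51,0.3,0,0,0,0,0,-59.5,0.3,0,0,0,0,0,-68,0.3])

```text
t: 14.95
eef_pos: [0.5322, -0.1158, 0.196]
tool_rot: [0.0, 0.749, 0.662, 0.0]
contact_force: [0.4, -0.4, 0.3]
gripper_width: 0.301
grasp_force: 0.0
```

>>> arm_command(commands=[0,0,0,0,0,-8.5,0.3,0,0,0,0,0,-17,0.3,0,0,0,0,0,-25.5,0.3,0,0,0,0,0,-34,0.3,0,0,0,0,0,-42.5,0.3,0,0,0,0,0,-51,0.3,0,0,0,0,0,-59.5,0.3,0,0,0,0,0,-67.5,0.3])

```text
t: 15.75
eef_pos: [0.5322, -0.1158, 0.196]
tool_rot: [0.0, 0.255, 0.967, 0.0]
contact_force: [-0.5, -0.4, 0.6]
gripper_width: 0.3
grasp_force: 0.0
```

```bash
python3 -c "
from h import *
W=read_camera('wrist');cv2.imwrite('pics/w2.png',W['img'][:,:,::-1]);heads(W,z=.155,box=(0,0,640,480));rel(.5328,-.1160,.136)"
```

```text
[320. 276.] c [ 0.5326 -0.1169  0.155 ] edges [(25.8, -20.3), (25.1, -37.6), (14.2, -16.2), (14.0, -40.7)] rectc [ 0.5336 -0.1175] [13.7 40.8]
[184. 327.] c [ 0.5221 -0.2037  0.155 ] edges [(19.2, 79.6), (14.8, -27.0), (12.2, -71.0), (12.0, -6.4)] rectc [ 0.5214 -0.205 ] [23.  20.4]
[ 31. 402.] c [ 0.5189 -0.395   0.155 ] edges [(53.0, 73.0), (51.3, 57.2), (44.3, -84.5), (43.7, -84.3)] rectc [ 0.5218 -0.4027] [101.1  36.3]
t 15.8 p [ 0.5322 -0.1159  0.196 ] yaw 150.82 tilt 0.02 F [-0.29 -0.29 -0.57] M [ 0.021 -0.011  0.004] g 0.299 0.0 q7 0.98 q1 0.51
shift [-0.0005  0.0002  0.06  ]
```

View pics/w2.png

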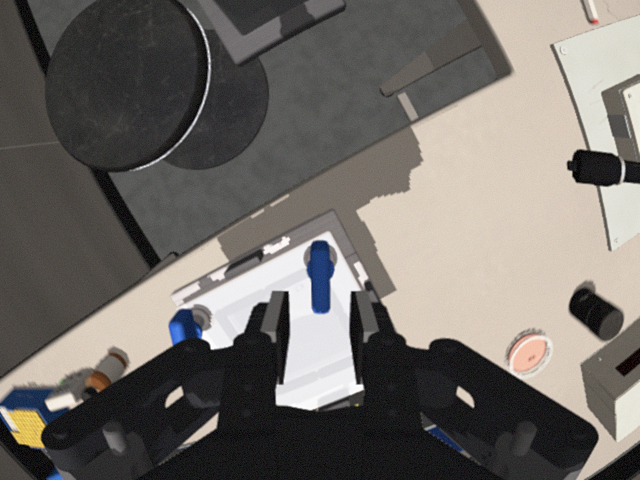

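The picture shows the fl bar at (320, 276), centred between the fingers and parallel to them (yaw −29°, tool −29.2°). I'll grip it and turn to 28°, then 36°. That stays short of overtightening even if the seat is at its earliest.

>>> arm_command(commands=[-0.0006,0,0.01,0,0,0,0.3,-0.0006,0,0.03,0,0,0,0.3,-0.0006,0,0.05,0,0,0,0.3,-0.0006,0,0.06,0,0,0,0.3,-0.0006,0,0.06,0,0,0,0.2,-0.0006,0,0.06,0,0,0,0,-0.0006,0,0.06,0,0,0,0,-0.0006,0,0.06,0,0,0,0])

```text
t: 16.6
eef_pos: [0.5326, -0.1156, 0.1365]
tool_rot: [0.0, 0.258, 0.966, 0.0]
contact_force: [-2.0, 1.4, -0.1]
gripper_width: 0.107
grasp_force: 59.6
```

```bash
python3 -c "
from h import *
avg(4)"
```

```text
t 16.75 p [ 0.5326 -0.1157  0.1362] yaw 150.13 tilt 0.01 F [-2.8   2.32 -0.46] M [0.545 0.514 0.037] g 0.106 59.6 q7 0.92 q1 0.49
avgF [-2.59  1.97 -0.14] avgM [0.476 0.496 0.044] Mz [0.047 0.075 0.018 0.037]
```

>>> arm_command(commands=[0,0,0,0,0,5,0,0,0,0.0003,0,0,11,0,0,0,0.0007,0,0,17,0,0,0,0.0011,0,0,23,0,0,0,0.0015,0,0,28,0,0,0,0.0015,0,0,28,0])

```text
t: 17.35
eef_pos: [0.5327, -0.1154, 0.1346]
tool_rot: [0.0, 0.484, 0.875, 0.0]
contact_force: [-2.0, 3.3, -1.0]
gripper_width: 0.106
grasp_force: 59.7
```

```bash
python3 -c "
from h import *
avg(8)"
```

```text
t 17.7 p [ 0.5328 -0.1155  0.1344] yaw 122.19 tilt 0.04 F [-1.18  4.83  0.74] M [1.023 0.404 0.288] g 0.109 59.8 q7 0.48 q1 0.4
avgF [-1.54  3.84 -0.06] avgM [0.835 0.437 0.278] Mz [0.267 0.28  0.299 0.293 0.273 0.257 0.268 0.288]
```

>>> arm_command(commands=[0,0,0.0003,0,0,4,0,0,0,0.0006,0,0,8,0,0,0,0.0006,0,0,8,0])

```text
t: 18.0
eef_pos: [0.5328, -0.1155, 0.1338]
tool_rot: [-0.0, 0.544, 0.839, 0.0]
contact_force: [-1.8, 5.3, 0.3]
gripper_width: 0.106
grasp_force: 59.7
```

```bash
python3 -c "
from h import *
avg(8)"
```

```text
t 18.35 p [ 0.5328 -0.1155  0.1338] yaw 114.26 tilt 0.04 F [-1.49  4.64 -0.08] M [1.117 0.379 0.286] g 0.106 59.7 q7 0.36 q1 0.38
avgF [-1.84  5.08  0.13] avgM [1.106 0.402 0.308] Mz [0.318 0.334 0.308 0.323 0.288 0.307 0.296 0.286]
```

>>> arm_command(commands=[0.0006,0,0.0003,0,0,4,0,0.0013,0,0.0006,0,0,8,0,0.0013,0,0.0006,0,0,8,0])

```text
t: 18.65
eef_pos: [0.5328, -0.1153, 0.1335]
tool_rot: [0.001, 0.601, 0.8, 0.0]
contact_force: [0.1, 2.0, 0.3]
gripper_width: 0.108
grasp_force: 59.7
```

```bash
python3 -c "
from h import *
avg(10)"
```

```text
t 19.1 p [ 0.5328 -0.1153  0.1335] yaw 106.13 tilt 0.08 F [ 2.81  0.4  -0.26] M [ 0.092 -0.47   0.312] g 0.108 59.7 q7 0.23 q1 0.35
avgF [ 1.28  1.35 -0.5 ] avgM [ 0.266 -0.223  0.298] Mz [0.262 0.287 0.349 0.326 0.291 0.258 0.254 0.297 0.345 0.312]
```

>>> arm_command(commands=[0,0,0.0002,0,0,3,0,0,0,0.0004,0,0,6,0,0,0,0.0004,0,0,6,0])

```text
t: 19.4
eef_pos: [0.5328, -0.1152, 0.1331]
tool_rot: [0.001, 0.642, 0.767, 0.0]
contact_force: [2.8, -1.0, -0.2]
gripper_width: 0.112
grasp_force: 59.8
```

```bash
python3 -c "
from h import *
avg(10)"
```

```text
t 19.85 p [ 0.5327 -0.1152  0.1331] yaw 100.12 tilt 0.08 F [ 5.13 -0.74  0.78] M [-0.316 -1.007  0.307] g 0.108 59.8 q7 0.14 q1 0.33
avgF [ 3.75 -1.05  0.32] avgM [-0.167 -0.797  0.318] Mz [0.388 0.252 0.333 0.338 0.364 0.281 0.32  0.316 0.285 0.307]
```

>>> arm_command(commands=[0,0,0.0002,0,0,3,0,0,0,0.0004,0,0,6,0,0,0,0.0004,0,0,6,0])

```text
t: 20.15
eef_pos: [0.5328, -0.1152, 0.1327]
tool_rot: [0.001, 0.681, 0.732, 0.0]
contact_force: [4.6, -1.7, 0.1]
gripper_width: 0.106
grasp_force: 59.9
```

```bash
python3 -c "
from h import *
avg(10)"
```

```text
t 20.6 p [ 0.5328 -0.1152  0.1327] yaw 94.2 tilt 0.08 F [ 4.24 -2.44  1.23] M [-0.346 -1.059  0.367] g 0.106 59.9 q7 0.04 q1 0.31
avgF [ 4.63 -1.65  0.86] avgM [-0.378 -1.071  0.354] Mz [0.36  0.36  0.355 0.321 0.354 0.374 0.34  0.345 0.363 0.367]
```

>>> arm_command(commands=[-0.0002,0.0006,0,0,0,2,0,-0.0004,0.0012,0,0,0,4,0,-0.0004,0.0012,0,0,0,4,0])

```text
t: 20.9
eef_pos: [0.5329, -0.1152, 0.1322]
tool_rot: [-0.0, 0.706, 0.708, -0.0]
contact_force: [2.0, -1.0, 0.5]
gripper_width: 0.105
grasp_force: 59.8
```

```bash
python3 -c "
from h import *
avg(12)"
```

```text
t 21.45 p [ 0.5329 -0.1152  0.1322] yaw 90.13 tilt 0.05 F [ 0.46 -0.65 -0.03] M [-0.219 -0.235  0.353] g 0.109 59.8 q7 -0.02 q1 0.3
avgF [ 1.51 -0.52  0.52] avgM [-0.201 -0.353  0.382] Mz [0.396 0.378 0.396 0.348 0.382 0.4   0.408 0.423 0.328 0.421 0.353 0.353]
```

>>> arm_command(commands=[0,0,0,0,0,1.3,0,0,0,0,0,0,2.5,0,0,0,0,0,0,2.5,0])

```text
t: 21.75
eef_pos: [0.533, -0.1152, 0.1322]
tool_rot: [-0.0, 0.722, 0.692, -0.0]
contact_force: [-0.9, -0.8, 0.0]
gripper_width: 0.106
grasp_force: 59.7
```

```bash
python3 -c "
from h import *
avg(12)"
```

```text
t 22.3 p [ 0.533  -0.1152  0.1323] yaw 87.62 tilt 0.04 F [-0.47 -1.17  0.91] M [-0.231  0.287  0.378] g 0.107 59.8 q7 -0.06 q1 0.29
avgF [-0.56 -0.95 -0.11] avgM [-0.21   0.151  0.383] Mz [0.326 0.375 0.388 0.373 0.402 0.386 0.395 0.408 0.369 0.372 0.429 0.378]
```

>>> arm_command(commands=[0,0,0,0,0,0,0.3,0,0,0,0,0,0,0.3,0,0,-0.03,0,0,0,0.3,-0.02,0.02,-0.06,0,0,-8,0.3,-0.05,0.05,-0.06,0,0,-16,0.3,-0.08,0.08,-0.06,0,0,-24,0.3,-0.0922,0.0933,-0.06,0,0,-32,0.3,-0.0922,0.0933,-0.06,0,0,-40,0.3])

```text
t: 23.1
eef_pos: [0.6243, -0.2143, 0.192]
tool_rot: [0.001, 0.441, 0.898, 0.0]
contact_force: [-0.9, -0.2, -0.5]
gripper_width: 0.298
grasp_force: 0.0
```

>>> arm_command(commands=[0,0,0,0,0,-8,0.3,0,0,0,0,0,-16,0.3,0,0,0,0,0,-21,0.3,0,0,0,0,0,-21,0.3])

```text
t: 23.5
eef_pos: [0.6229, -0.2111, 0.1923]
tool_rot: [0.0, 0.27, 0.963, 0.0]
contact_force: [-0.1, -0.4, 0.4]
gripper_width: 0.299
grasp_force: 0.0
```

```bash
python3 -c "
from h import *
heads(read_camera('wrist'),z=.155,box=(0,0,450,480));rel(.6222,-.2113,.136)"
```

```text
[392.  29.] c [ 0.5328 -0.116   0.155 ] edges [(29.7, -81.3), (22.4, -70.3), (11.2, 81.0), (7.9, -38.9)] rectc [ 0.5338 -0.1158] [13.6 38.7]
[224. 118.] c [ 0.5285 -0.209   0.155 ] edges [(32.9, -26.1), (16.5, -44.6), (15.5, -13.0), (7.9, 32.1)] rectc [ 0.529  -0.2074] [16.6 37.2]
[318. 275.] c [ 0.621  -0.2123  0.155 ] edges [(28.0, -23.2), (23.2, -37.4), (13.9, -18.2), (12.1, -44.1)] rectc [ 0.6224 -0.2123] [13.5 40.9]
[332. 386.] c [ 0.6877 -0.2426  0.155 ] edges [(69.3, -59.0), (51.9, -13.6), (25.6, 47.9), (25.5, 67.2)] rectc [ 0.6847 -0.236 ] [45.2 71.7]
[ 42. 352.] c [ 0.5723 -0.4193  0.155 ] edges [(59.8, 19.7), (44.5, 73.1), (40.4, -79.0), (29.0, -18.0)] rectc [ 0.5672 -0.4247] [70.9 60.7]
t 23.55 p [ 0.6228 -0.2112  0.1923] yaw 148.48 tilt 0.03 F [-0.61  0.17  0.97] M [-0.014 -0.065  0.027] g 0.303 0.0 q7 1.06 q1 0.54
shift [ 0.0005 -0.0005  0.0563]
```

fl is home at about 0.385 N m (roughly 31 N). br is next. With all the buttons alike, its seat must be more than 30° away, so turning 40° first is safe.

>>> arm_command(commands=[0.0005,-0.0002,0.01,0,0,-1,0.3,0.0005,-0.0002,0.03,0,0,-1,0.3,0.0005,-0.0002,0.05,0,0,-1,0.3,0.0005,-0.0002,0.056,0,0,-1,0.3,0.0005,-0.0002,0.056,0,0,-1,0.2,0.0005,-0.0002,0.056,0,0,-1,0,0.0005,-0.0002,0.056,0,0,-1,0,0.0005,-0.0002,0.056,0,0,-1,0])

```text
t: 24.35
eef_pos: [0.622, -0.2113, 0.137]
tool_rot: [0.0, 0.262, 0.965, -0.0]
contact_force: [-3.9, -0.5, -1.0]
gripper_width: 0.11
grasp_force: 59.5
```

```bash
python3 -c "
from h import *
avg(4)"
```

```text
t 24.5 p [ 0.6221 -0.2113  0.1368] yaw 149.61 tilt 0.02 F [-1.87 -0.93 -0.74] M [-0.022  0.677 -0.055] g 0.103 59.5 q7 1.05 q1 0.53
avgF [-3.11 -0.56 -0.37] avgM [-0.051  0.623  0.002] Mz [ 0.011  0.032  0.021 -0.055]
```

>>> arm_command(commands=[0,0,0,0,0,5,0,0,0,0.0003,0,0,11,0,0,0,0.0007,0,0,17,0,0,0,0.0011,0,0,23,0,0,0,0.0015,0,0,29,0,0,0,0.0019,0,0,35,0,0,0,0.0023,0,0,40,0,0,0,0.0023,0,0,40,0])

```text
t: 25.3
eef_pos: [0.6219, -0.2115, 0.1342]
tool_rot: [0.0, 0.576, 0.817, -0.001]
contact_force: [-4.2, -2.5, 0.3]
gripper_width: 0.103
grasp_force: 59.7
```

```bash
python3 -c "
from h import *
avg(8)"
```

```text
t 25.65 p [ 0.6219 -0.2115  0.1341] yaw 109.65 tilt 0.03 F [-3.68 -2.91  0.92] M [-0.516  0.987  0.284] g 0.102 59.7 q7 0.44 q1 0.41
avgF [-4.   -2.2   0.93] avgM [-0.429  0.874  0.288] Mz [0.299 0.346 0.299 0.249 0.299 0.256 0.268 0.284]
```

>>> arm_command(commands=[0,0,0.0002,0,0,3,0,0,0,0.0004,0,0,6,0,0,0,0.0004,0,0,6,0])

```text
t: 25.95
eef_pos: [0.6219, -0.2115, 0.1336]
tool_rot: [-0.0, 0.619, 0.786, -0.0]
contact_force: [-4.8, -2.8, 0.7]
gripper_width: 0.108
grasp_force: 59.8
```

```bash
python3 -c "
from h import *
avg(10)"
```

```text
t 26.4 p [ 0.6219 -0.2115  0.1336] yaw 103.64 tilt 0.04 F [-3.72 -2.2   0.44] M [-0.483  0.97   0.297] g 0.103 59.8 q7 0.35 q1 0.4
avgF [-4.28 -2.45  0.76] avgM [-0.535  0.965  0.317] Mz [0.354 0.324 0.329 0.347 0.287 0.351 0.281 0.286 0.316 0.297]
```

>>> arm_command(commands=[-0.0002,-0.0007,0.0002,0,0,3,0,-0.0004,-0.0014,0.0003,0,0,6,0,-0.0004,-0.0014,0.0003,0,0,6,0])

```text
t: 26.7
eef_pos: [0.6218, -0.2116, 0.1336]
tool_rot: [0.001, 0.658, 0.753, 0.001]
contact_force: [-2.0, -0.9, 0.2]
gripper_width: 0.104
grasp_force: 59.6
```

```bash
python3 -c "
from h import *
avg(10)"
```

```text
t 27.15 p [ 0.6217 -0.2116  0.1337] yaw 97.66 tilt 0.09 F [ 0.96  0.4  -0.06] M [-0.261 -0.298  0.388] g 0.107 59.6 q7 0.26 q1 0.38
avgF [ 0.13 -1.17 -0.37] avgM [-0.287 -0.049  0.34 ] Mz [0.31  0.303 0.33  0.377 0.309 0.341 0.392 0.322 0.326 0.388]
```

>>> arm_command(commands=[0,0,0,0,0,2,0,0,0,0,0,0,4,0,0,0,0,0,0,4,0])

```text
t: 27.45
eef_pos: [0.6216, -0.2116, 0.1337]
tool_rot: [0.001, 0.684, 0.729, 0.0]
contact_force: [1.8, -1.2, 0.2]
gripper_width: 0.107
grasp_force: 59.7
```

```bash
python3 -c "
from h import *
avg(12)"
```

```text
t 28.0 p [ 0.6216 -0.2116  0.1337] yaw 93.64 tilt 0.07 F [ 4.15 -0.17  0.79] M [-0.104 -1.026  0.372] g 0.108 59.7 q7 0.2 q1 0.37
avgF [ 2.81 -0.88  0.07] avgM [-0.169 -0.691  0.364] Mz [0.393 0.34  0.316 0.407 0.339 0.442 0.365 0.351 0.337 0.369 0.332 0.372]
```

>>> arm_command(commands=[0,0.0004,0,0,0,2,0,0,0.0008,0,0,0,4,0,0,0.0008,0,0,0,4,0])

```text
t: 28.3
eef_pos: [0.6216, -0.2117, 0.1333]
tool_rot: [-0.0, 0.709, 0.705, -0.0]
contact_force: [1.9, -0.6, -1.0]
gripper_width: 0.104
grasp_force: 59.7
```

```bash
python3 -c "
from h import *
avg(14)"
```

```text
t 28.95 p [ 0.6216 -0.2116  0.1333] yaw 89.63 tilt 0.02 F [ 1.   -0.09  0.44] M [-0.007 -0.388  0.341] g 0.109 59.6 q7 0.14 q1 0.36
avgF [ 1.77 -0.39  0.04] avgM [-0.052 -0.51   0.379] Mz [0.43  0.344 0.388 0.393 0.375 0.384 0.373 0.4   0.361 0.349 0.403 0.392
 0.378 0.341]
```

>>> arm_command(commands=[0,0.0002,0,0,0,1.3,0,0,0.0003,0,0,0,2.5,0,0,0.0003,0,0,0,2.5,0])

```text
t: 29.25
eef_pos: [0.6216, -0.2117, 0.1332]
tool_rot: [-0.0, 0.725, 0.689, -0.0]
contact_force: [-0.1, 0.3, -0.1]
gripper_width: 0.109
grasp_force: 59.7
```

```bash
python3 -c "
from h import *
avg(14)"
```

```text
t 29.9 p [ 0.6217 -0.2117  0.1332] yaw 87.12 tilt 0.05 F [-1.16  0.56  0.56] M [0.158 0.428 0.344] g 0.104 59.8 q7 0.1 q1 0.35
avgF [-1.07  0.42  0.41] avgM [0.1   0.157 0.39 ] Mz [0.405 0.423 0.382 0.435 0.359 0.407 0.402 0.366 0.367 0.365 0.368 0.448
 0.392 0.344]
```

>>> arm_command(commands=[0,0,0,0,0,0,0.3,0,0,0,0,0,0,0.3,0,0,-0.03,0,0,0,0.3,0,-0.02,-0.06,0,0,-8,0.3,0,-0.05,-0.06,0,0,-16,0.3,0,-0.08,-0.06,0,0,-24,0.3,-0.0005,-0.0925,-0.06,0,0,-32,0.3,-0.0005,-0.0925,-0.06,0,0,-40,0.3])

```text
t: 30.7
eef_pos: [0.5279, -0.2083, 0.1939]
tool_rot: [0.0, 0.444, 0.896, -0.0]
contact_force: [-0.4, -0.9, 0.4]
gripper_width: 0.3
grasp_force: 0.0
```

>>> arm_command(commands=[0,0,0,0,0,-8,0.3,0,0,0,0,0,-16,0.3,0,0,0,0,0,-24,0.3,0,0,0,0,0,-24,0.3])

```text
t: 31.1
eef_pos: [0.5299, -0.2079, 0.1936]
tool_rot: [0.0, 0.249, 0.968, 0.0]
contact_force: [0.1, -0.1, 0.3]
gripper_width: 0.301
grasp_force: 0.0
```

```bash
python3 -c "
from h import *
W=read_camera('wrist');cv2.imwrite('pics/w3.png',W['img'][:,:,::-1]);heads(W,z=.155,box=(0,0,450,480));rel(.5292,-.2077,.136)
S=read_camera('side');cv2.imwrite('pics/s3.png',cv2.resize(S['img'][150:260,240:380],(800,629)[:2],interpolation=2)[:600,:,::-1])"
```

```text
[319. 276.] c [ 0.5293 -0.2089  0.155 ] edges [(25.5, -24.6), (24.7, -35.8), (13.9, -17.7), (11.6, -42.1)] rectc [ 0.5307 -0.2095] [13. 41.]
[ 54. 385.] c [ 0.5149 -0.4349  0.155 ] edges [(78.1, 85.9), (58.4, 72.7), (52.1, -85.5), (35.4, -84.7)] rectc [ 0.5168 -0.4491] [117.2  39.2]
t 31.15 p [ 0.5298 -0.2079  0.1936] yaw 150.91 tilt 0.04 F [ 0.64  0.65 -0.32] M [ 0.013 -0.028 -0.021] g 0.302 0.0 q7 1.17 q1 0.59
shift [ 0.0007 -0.0002  0.0576]
```

View pics/w3.png

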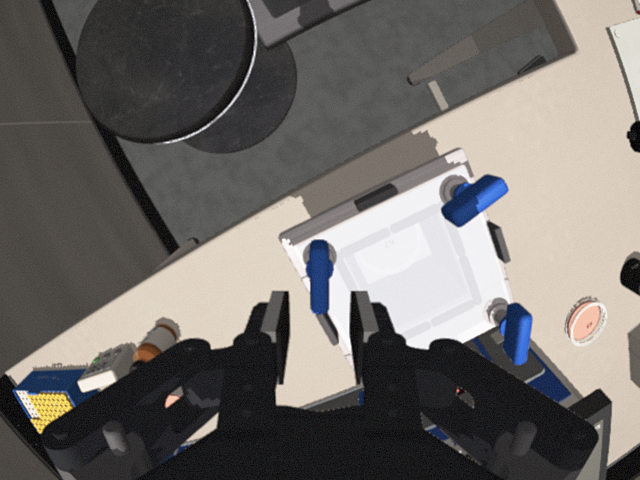

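br is home at 0.39 N m. The picture shows the fr bar at (319, 276), aligned between the fingers, with the tightened fl head at (475, 200) and the bl head at (516, 333).

>>> arm_command(commands=[0.0005,-0.0003,0.01,0,0,0.5,0.3,0.0005,-0.0003,0.03,0,0,0.5,0.3,0.0005,-0.0003,0.05,0,0,0.5,0.3,0.0005,-0.0003,0.0575,0,0,0.5,0.3,0.0005,-0.0003,0.0575,0,0,0.5,0.2,0.0005,-0.0003,0.0575,0,0,0.5,0,0.0005,-0.0003,0.0575,0,0,0.5,0,0.0005,-0.0003,0.0575,0,0,0.5,0])

```text
t: 32.0
eef_pos: [0.5291, -0.2075, 0.1365]
tool_rot: [0.0, 0.254, 0.967, -0.0]
contact_force: [-2.3, 1.3, -0.0]
gripper_width: 0.106
grasp_force: 59.5
```

```bash
python3 -c "
from h import *
avg(4)"
```

```text
t 32.15 p [ 0.5291 -0.2074  0.1363] yaw 150.63 tilt 0.01 F [-1.72  2.71 -0.45] M [0.308 0.357 0.063] g 0.108 59.5 q7 1.13 q1 0.57
avgF [-1.66  1.53 -0.61] avgM [0.317 0.393 0.046] Mz [0.044 0.01  0.068 0.063]
```

>>> arm_command(commands=[0,0,0,0,0,5,0,0,0,0.0003,0,0,11,0,0,0,0.0007,0,0,17,0,0,0,0.0011,0,0,23,0,0,0,0.0015,0,0,29,0,0,0,0.0019,0,0,35,0,0,0,0.0023,0,0,40,0,0,0,0.0023,0,0,40,0])

```text
t: 32.95
eef_pos: [0.5294, -0.2072, 0.1338]
tool_rot: [0.0, 0.569, 0.822, 0.0]
contact_force: [-1.1, 2.1, -0.4]
gripper_width: 0.106
grasp_force: 59.6
```

```bash
python3 -c "
from h import *
avg(8)"
```

```text
t 33.3 p [ 0.5294 -0.2072  0.1337] yaw 110.69 tilt 0.04 F [-0.04  3.19 -0.24] M [0.716 0.049 0.224] g 0.107 59.7 q7 0.51 q1 0.45
avgF [-0.33  2.38  0.02] avgM [0.566 0.173 0.24 ] Mz [0.211 0.227 0.207 0.233 0.265 0.256 0.299 0.224]
```

>>> arm_command(commands=[0,0,0.0002,0,0,3,0,0,0,0.0004,0,0,6,0,0,0,0.0004,0,0,6,0])

```text
t: 33.6
eef_pos: [0.5294, -0.2072, 0.1333]
tool_rot: [0.0, 0.611, 0.792, 0.0]
contact_force: [0.5, 2.4, 0.0]
gripper_width: 0.106
grasp_force: 59.7
```

```bash
python3 -c "
from h import *
avg(10)"
```

```text
t 34.05 p [ 0.5294 -0.2073  0.1333] yaw 104.66 tilt 0.03 F [0.86 5.41 0.44] M [ 1.078 -0.244  0.286] g 0.105 59.6 q7 0.42 q1 0.43
avgF [ 0.58  3.82 -0.08] avgM [ 0.911 -0.094  0.295] Mz [0.264 0.321 0.271 0.252 0.352 0.293 0.28  0.322 0.306 0.286]
```

>>> arm_command(commands=[0.0006,0.0002,0.0001,0,0,3,0,0.0011,0.0004,0.0003,0,0,5,0,0.0011,0.0004,0.0003,0,0,5,0])

```text
t: 34.35
eef_pos: [0.5294, -0.2072, 0.1331]
tool_rot: [0.001, 0.645, 0.764, -0.0]
contact_force: [0.8, 1.2, -0.2]
gripper_width: 0.104
grasp_force: 59.7
```

```bash
python3 -c "
from h import *
avg(10)"
```

```text
Traceback (most recent call last):
  File "h.py", line 41, in avg
    if i: read_camera("top")
          ~~~~~~~~~~~^^^^^^^
ValueError: 200 camera calls are used up
```

>>> arm_command(commands=[0,0,0,0,0,2,0,0,0,0,0,0,4,0,0,0,0,0,0,4,0])

```text
t: 35.0
eef_pos: [0.5295, -0.2071, 0.1331]
tool_rot: [0.001, 0.672, 0.741, -0.0]
contact_force: [1.6, -0.2, 0.7]
gripper_width: 0.103
grasp_force: 59.7
```

```bash
python3 -c "
from h import *
avg(14)"
```

```text
Traceback (most recent call last):
  File "h.py", line 41, in avg
    if i: read_camera("top")
          ~~~~~~~~~~~^^^^^^^
ValueError: 200 camera calls are used up
```

The camera calls are used up, so I'll read joint 7's torque next to the wrist moment.

```bash
cat >> h.py <<'E'
def tq():
    o=get_obs();print("t",round(o["t"],2),"Mz",o["torque"][2].round(3),"J7",o["joint_torque"][6].round(4),"F",o["contact_force"].round(1))
E
python3 -c "
from h import *
tq();st()"
```

```text
t 35.0 Mz 0.366 J7 -0.6654 F [ 1.6 -0.2  0.7]
t 35.0 p [ 0.5295 -0.2071  0.1331] yaw 95.6 tilt 0.06 F [ 1.58 -0.25  0.71] M [-0.099 -0.436  0.366] g 0.103 59.7 q7 0.27 q1 0.4
```

>>> arm_command(commands=[0,0,0,0,0,0,0])

```text
t: 35.1
eef_pos: [0.5294, -0.207, 0.1331]
tool_rot: [0.001, 0.671, 0.741, -0.0]
contact_force: [1.8, -1.7, -0.5]
gripper_width: 0.109
grasp_force: 59.7
```

```bash
python3 -c "
from h import *
tq()"
```

```text
t 35.1 Mz 0.356 J7 -0.3766 F [ 1.8 -1.7 -0.5]
```

>>> arm_command(commands=[0,0,0,0,0,0,0])

```text
t: 35.2
eef_pos: [0.5294, -0.207, 0.1331]
tool_rot: [0.001, 0.671, 0.741, -0.0]
contact_force: [3.3, -1.2, -0.3]
gripper_width: 0.105
grasp_force: 59.8
```

```bash
python3 -c "
from h import *
tq()"
```

```text
t 35.2 Mz 0.337 J7 -0.336 F [ 3.3 -1.2 -0.3]
```

>>> arm_command(commands=[0,0,0,0,0,0,0])

```text
t: 35.3
eef_pos: [0.5294, -0.207, 0.1331]
tool_rot: [0.0, 0.672, 0.741, 0.0]
contact_force: [3.2, -3.0, 0.9]
gripper_width: 0.108
grasp_force: 59.8
```

```bash
python3 -c "
from h import *
tq()"
```

```text
t 35.3 Mz 0.352 J7 -0.3361 F [ 3.2 -3.   0.9]
```

>>> arm_command(commands=[0,0.0004,0,0,0,2,0,0,0.0008,0,0,0,4,0,0,0.0008,0,0,0,5,0,0,0.0008,0,0,0,5,0,0,0.0008,0,0,0,5,0,0,0.0008,0,0,0,5,0])

```text
t: 35.9
eef_pos: [0.5296, -0.2069, 0.1328]
tool_rot: [-0.0, 0.703, 0.711, -0.0]
contact_force: [0.1, -2.9, -0.1]
gripper_width: 0.103
grasp_force: 59.7
```

```bash
python3 -c "
from h import *
tq()"
```

```text
t 35.9 Mz 0.38 J7 -0.3603 F [ 0.1 -2.9 -0.1]
```

>>> arm_command(commands=[0,0,0,0,0,0,0])

```text
t: 36.0
eef_pos: [0.5296, -0.2069, 0.1328]
tool_rot: [-0.0, 0.703, 0.711, -0.0]
contact_force: [-0.2, -4.8, -1.1]
gripper_width: 0.104
grasp_force: 59.7
```

```bash
python3 -c "
from h import *
tq()"
```

```text
t 36.0 Mz 0.376 J7 -0.3608 F [-0.2 -4.8 -1.1]
```

>>> arm_command(commands=[0,0,0,0,0,0,0])

```text
t: 36.1
eef_pos: [0.5296, -0.2069, 0.1328]
tool_rot: [-0.0, 0.703, 0.711, -0.0]
contact_force: [-0.8, -4.7, 0.1]
gripper_width: 0.103
grasp_force: 59.7
```

```bash
python3 -c "
from h import *
tq();st()"
```

```text
t 36.1 Mz 0.37 J7 -0.3626 F [-0.8 -4.7  0.1]
t 36.1 p [ 0.5296 -0.2069  0.1328] yaw 90.61 tilt 0.04 F [-0.76 -4.72  0.14] M [-1.015  0.086  0.37 ] g 0.103 59.7 q7 0.2 q1 0.38
```

>>> arm_command(commands=[-0.0006,0,0,0,0,2,0,-0.0012,0,0,0,0,4,0,-0.0012,0,0,0,0,4,0,-0.0012,0,0,0,0,4,0,-0.0012,0,0,0,0,4,0])

```text
t: 36.6
eef_pos: [0.5297, -0.207, 0.1327]
tool_rot: [-0.0, 0.727, 0.686, -0.0]
contact_force: [-2.3, -1.2, 0.9]
gripper_width: 0.107
grasp_force: 59.7
```

```bash
python3 -c "
from h import *
tq()"
```

```text
t 36.6 Mz 0.362 J7 -0.3791 F [-2.3 -1.2  0.9]
```

>>> arm_command(commands=[0,0,0,0,0,0,0])

```text
t: 36.7
eef_pos: [0.5297, -0.207, 0.1327]
tool_rot: [-0.001, 0.727, 0.686, -0.0]
contact_force: [-2.5, -0.8, 0.3]
gripper_width: 0.105
grasp_force: 59.8
```

```bash
python3 -c "
from h import *
tq()"
```

```text
t 36.7 Mz 0.357 J7 -0.3748 F [-2.5 -0.8  0.3]
```

>>> arm_command(commands=[0,0,0,0,0,0,0])

```text
t: 36.8
eef_pos: [0.5297, -0.207, 0.1327]
tool_rot: [-0.0, 0.727, 0.686, -0.0]
contact_force: [-2.4, -0.7, 0.2]
gripper_width: 0.106
grasp_force: 59.8
```

```bash
python3 -c "
from h import *
tq();st()"
```

```text
t 36.8 Mz 0.398 J7 -0.3748 F [-2.4 -0.7  0.2]
t 36.8 p [ 0.5297 -0.207   0.1327] yaw 86.65 tilt 0.06 F [-2.36 -0.69  0.17] M [-0.017  0.473  0.398] g 0.106 59.8 q7 0.14 q1 0.37
```

>>> arm_command(commands=[0,-0.0005,0,0,0,1,0,0,-0.0005,0,0,0,2,0,0,-0.0005,0,0,0,2,0,0,-0.0005,0,0,0,2,0])

```text
t: 37.2
eef_pos: [0.5297, -0.2071, 0.1329]
tool_rot: [-0.0, 0.739, 0.673, 0.0]
contact_force: [-0.7, 2.1, 1.0]
gripper_width: 0.111
grasp_force: 59.9
```

```bash
python3 -c "
from h import *
tq()"
```

```text
t 37.2 Mz 0.401 J7 -0.4255 F [-0.7  2.1  1. ]
```

>>> arm_command(commands=[0,0,0,0,0,0,0.3,0,0,0,0,0,0,0.3,0,0,-0.03,0,0,0,0.3,0.02,0.018,-0.06,0,0,-8,0.3,0.05,0.045,-0.06,0,0,-16,0.3,0.08,0.072,-0.06,0,0,-24,0.3,0.0962,0.0867,-0.06,0,0,-32,0.3,0.0962,0.0867,-0.06,0,0,-40,0.3])

```text
t: 38.0
eef_pos: [0.6276, -0.1156, 0.1932]
tool_rot: [0.001, 0.46, 0.888, 0.002]
contact_force: [-0.3, -0.4, 0.1]
gripper_width: 0.299
grasp_force: 0.0
```

>>> arm_command(commands=[0,0,0,0,0,-8,0.3,0,0,0,0,0,-16,0.3,0,0,0,0,0,-24,0.3,0,0,0,0,0,-32,0.3,0,0,0,0,0,-33.4,0.3,0,0,0,0,0,-33.4,0.3])

```text
t: 38.6
eef_pos: [0.6249, -0.1202, 0.1929]
tool_rot: [0.0, 0.192, 0.981, 0.0]
contact_force: [-0.0, 0.5, -0.3]
gripper_width: 0.298
grasp_force: 0.0
```

```bash
python3 -c "
from h import *
tq();rel(.625,-.1193,.136)"
```

```text
t 38.6 Mz 0.012 J7 0.3509 F [-0.   0.5 -0.3]
t 38.6 p [ 0.6249 -0.1202  0.1929] yaw 157.84 tilt 0.02 F [-0.03  0.5  -0.3 ] M [-0.006 -0.016  0.012] g 0.298 0.0 q7 1.09 q1 0.4
shift [0.0003 0.0008 0.0569]
```

>>> arm_command(commands=[0.0003,0.0007,0.01,0,0,0,0.3,0.0003,0.0007,0.03,0,0,0,0.3,0.0003,0.0007,0.05,0,0,0,0.3,0.0003,0.0007,0.0569,0,0,0,0.3,0.0003,0.0007,0.0569,0,0,0,0.2,0.0003,0.0007,0.0569,0,0,0,0,0.0003,0.0007,0.0569,0,0,0,0,0.0003,0.0007,0.0569,0,0,0,0])

```text
t: 39.4
eef_pos: [0.6247, -0.1191, 0.1366]
tool_rot: [0.0, 0.191, 0.982, -0.0]
contact_force: [-2.0, 0.3, 0.7]
gripper_width: 0.101
grasp_force: 59.4
```

```bash
python3 -c "
from h import *
tq();st()"
```

```text
t 39.4 Mz 0.019 J7 -0.0167 F [-2.   0.3  0.7]
t 39.4 p [ 0.6247 -0.1191  0.1366] yaw 158.01 tilt 0.01 F [-1.96  0.31  0.66] M [0.117 0.515 0.019] g 0.101 59.4 q7 1.07 q1 0.39
```

>>> arm_command(commands=[0,0,0,0,0,5,0,0,0,0.0003,0,0,11,0,0,0,0.0007,0,0,17,0,0,0,0.0011,0,0,23,0,0,0,0.0015,0,0,29,0,0,0,0.0019,0,0,35,0,0,0,0.0023,0,0,41,0,0,0,0.0027,0,0,46,0])

```text
t: 40.2
eef_pos: [0.625, -0.119, 0.1338]
tool_rot: [0.0, 0.56, 0.828, 0.0]
contact_force: [-1.5, 0.8, -0.4]
gripper_width: 0.104
grasp_force: 59.6
```

>>> arm_command(commands=[0,0,0,0,0,0,0,0,0,0,0,0,0,0,0,0,0,0,0,0,0])

```text
t: 40.5
eef_pos: [0.625, -0.119, 0.1336]
tool_rot: [0.0, 0.558, 0.83, 0.0]
contact_force: [-1.6, 0.0, 0.1]
gripper_width: 0.102
grasp_force: 59.7
```

```bash
python3 -c "
from h import *
tq();st()"
```

```text
t 40.5 Mz 0.215 J7 -0.2228 F [-1.6  0.   0.1]
t 40.5 p [ 0.625  -0.119   0.1336] yaw 112.14 tilt 0.03 F [-1.65  0.05  0.1 ] M [0.156 0.361 0.215] g 0.102 59.7 q7 0.36 q1 0.25
```

>>> arm_command(commands=[0,0,0.0001,0,0,3,0,0,0,0.0003,0,0,6,0,0,0,0.0003,0,0,6,0,0,0,0.0003,0,0,6,0,0,0,0.0003,0,0,6,0])

```text
t: 41.0
eef_pos: [0.625, -0.119, 0.1331]
tool_rot: [0.0, 0.601, 0.799, 0.0]
contact_force: [-1.3, 0.9, -0.2]
gripper_width: 0.11
grasp_force: 59.7
```

```bash
python3 -c "
from h import *
tq();st()"
```

```text
t 41.0 Mz 0.316 J7 -0.2684 F [-1.3  0.9 -0.2]
t 41.0 p [ 0.625  -0.119   0.1331] yaw 106.11 tilt 0.03 F [-1.34  0.92 -0.21] M [0.19  0.195 0.316] g 0.11 59.7 q7 0.27 q1 0.23
```

>>> arm_command(commands=[0,0,0.0001,0,0,4,0,0,0,0.0003,0,0,8,0,0,0,0.0003,0,0,8,0,0,0,0.0003,0,0,8,0,0,0,0.0003,0,0,8,0])

```text
t: 41.5
eef_pos: [0.625, -0.119, 0.1328]
tool_rot: [0.0, 0.655, 0.755, 0.0]
contact_force: [-0.4, 1.4, 0.3]
gripper_width: 0.111
grasp_force: 59.7
```

```bash
python3 -c "
from h import *
tq()"
```

```text
t 41.5 Mz 0.342 J7 -0.3045 F [-0.4  1.4  0.3]
```

>>> arm_command(commands=[0,0,0,0,0,3,0,0,0,0,0,0,6,0,0,0,0,0,0,6,0,0,0,0,0,0,6,0,0,0,0,0,0,6,0])

```text
t: 42.0
eef_pos: [0.625, -0.119, 0.1328]
tool_rot: [0.0, 0.694, 0.72, 0.0]
contact_force: [0.6, 1.6, 0.4]
gripper_width: 0.107
grasp_force: 59.7
```

```bash
python3 -c "
from h import *
tq()"
```

```text
t 42.0 Mz 0.338 J7 -0.3432 F [0.6 1.6 0.4]
```

>>> arm_command(commands=[0,0,0,0,0,0,0])

```text
t: 42.1
eef_pos: [0.625, -0.119, 0.1328]
tool_rot: [0.0, 0.694, 0.72, 0.0]
contact_force: [-0.4, 2.0, -0.2]
gripper_width: 0.107
grasp_force: 59.7
```

```bash
python3 -c "
from h import *
tq();st()"
```

```text
t 42.1 Mz 0.363 J7 -0.3452 F [-0.4  2.  -0.2]
t 42.1 p [ 0.625  -0.119   0.1328] yaw 92.08 tilt 0.03 F [-0.4   1.97 -0.17] M [ 0.368 -0.098  0.363] g 0.107 59.7 q7 0.05 q1 0.19
```

>>> arm_command(commands=[0,0,0,0,0,3,0,0,0,0,0,0,6,0,0,0,0,0,0,6,0,0,0,0,0,0,6,0,0,0,0,0,0,6,0])

```text
t: 42.6
eef_pos: [0.625, -0.119, 0.1328]
tool_rot: [0.0, 0.731, 0.683, 0.0]
contact_force: [1.2, 1.0, -0.4]
gripper_width: 0.108
grasp_force: 59.7
```

```bash
python3 -c "
from h import *
tq()"
```

```text
t 42.6 Mz 0.403 J7 -0.3851 F [ 1.2  1.  -0.4]
```

>>> arm_command(commands=[0,0,0,0,0,0,0])

```text
t: 42.7
eef_pos: [0.625, -0.119, 0.1328]
tool_rot: [0.0, 0.731, 0.682, 0.0]
contact_force: [1.3, 2.4, 0.5]
gripper_width: 0.105
grasp_force: 59.8
```

```bash
python3 -c "
from h import *
tq()"
```

```text
t 42.7 Mz 0.417 J7 -0.3857 F [1.3 2.4 0.5]
```

>>> arm_command(commands=[0,0,0,0,0,0,0])

```text
t: 42.8
eef_pos: [0.625, -0.119, 0.1328]
tool_rot: [0.0, 0.731, 0.682, 0.0]
contact_force: [1.0, 1.8, 0.5]
gripper_width: 0.111
grasp_force: 59.8
```

```bash
python3 -c "
from h import *
tq();st()"
```

```text
t 42.8 Mz 0.367 J7 -0.3904 F [1.  1.8 0.5]
t 42.8 p [ 0.625  -0.119   0.1328] yaw 86.05 tilt 0.03 F [1.   1.81 0.47] M [ 0.415 -0.256  0.367] g 0.111 59.8 q7 -0.04 q1 0.17
```

bl is home at 0.39 N m. I'll release it, lift clear and hand in.

>>> arm_command(commands=[0,0,0,0,0,0,0.3,0,0,0,0,0,0,0.3,0,0,-0.02,0,0,0,0.3,0,0,-0.06,0,0,0,0.3,0,0,-0.1,0,0,0,0.3,0,0,-0.13,0,0,0,0.3,0,0,-0.14,0,0,0,0.3,0,0,-0.14,0,0,0,0.3])

```text
t: 43.6
eef_pos: [0.6254, -0.1197, 0.2741]
tool_rot: [0.001, 0.732, 0.682, 0.001]
contact_force: [-0.0, -1.2, -0.4]
gripper_width: 0.302
grasp_force: 0.0
```

```bash
python3 -c "
from h import *
st();print(hand_in())"
```

```text
t 43.6 p [ 0.6254 -0.1197  0.2741] yaw 85.97 tilt 0.16 F [-0.03 -1.16 -0.44] M [ 0.005 -0.008  0.041] g 0.302 0.0 q7 -0.02 q1 0.18
the job is handed in; nothing more can be done
None
```

All four screws were tightened in two cross-pattern rounds (fl, br, fr, bl), each felt home at about 0.38–0.40 N m, and the job was handed in at 43.6 s; the camera calls had run out, so the final state was judged by torque alone, with no last picture.

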